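# Sweep loose chair-leg caps off a storeroom shelf into the tilt-out bin

## Task

Sweep the four loose chair-leg caps over the front edge of the oak shelf so that they all drop into the tilted-out rattan-look bin below it, then push the bin fully shut. Use the fingers only to sweep and push: do not lift the caps or carry them down into the bin, and leave the canister, pen pot, tape roll and tape dispenser where they stand.

Things in the scene. Friction and masses are not known exactly. Their poses are not given: they have to be found in the camera images.
- shelf: Fixed light-oak shelf unit on the worktop. Origin: at z = 0 straight below the middle of the board's front edge; x points from that edge into the shelf, y along it, z up. The 18 mm board's flat top is at z = 183 mm and covers x 0 to 300, y -430 to 430 mm, no rim. The bin's bay below it lies between uprights at y = -151 and 151 mm.
- bin (a joint): Tilt of the bin in rad: 0 = shut (front upright, at the shelf's front), growing as its top leans out to the shelf's -x; limit 0.65, starts at 0.48 to 0.62. Hinge line: along the shelf's y at shelf x = 0, z = 6 mm, at the foot of the bin's front. Stiff friction hinge: it stays where it is left; about 2 N at the upper front edge moves it until the stop at 0.
- bin_lip (a point): Middle of the top of the bin's rolled upper front edge, 170 mm from the hinge; the roll is 10 mm thick. Axes turn with the bin (shut: the shelf's axes; this point at shelf x = -3, z = 176 mm). Rattan-look bin, open at the top, 296 mm wide (278 inside, centred on shelf y = 0), 130 deep; its low back stays under the board, so what drops between board edge and this edge falls in.
- cap1: Loose black plastic chair-leg cap, one of four alike: a round cup with a flared foot, 32 mm across the foot (foot wall 9 mm high), 26 mm across above, 24 mm tall, 13 to 22 g. Starts upright on the shelf board, hollow side up, behind the front edge. Origin: centre of the foot's underside; z up.
- cap2: Loose black plastic chair-leg cap, one of four alike: a round cup with a flared foot, 32 mm across the foot (foot wall 9 mm high), 26 mm across above, 24 mm tall, 13 to 22 g. Starts upright on the shelf board, hollow side up, behind the front edge. Origin: centre of the foot's underside; z up.
- cap3: Loose black plastic chair-leg cap, one of four alike: a round cup with a flared foot, 32 mm across the foot (foot wall 9 mm high), 26 mm across above, 24 mm tall, 13 to 22 g. Starts upright on the shelf board, hollow side up, behind the front edge. Origin: centre of the foot's underside; z up.
- cap4: Loose black plastic chair-leg cap, one of four alike: a round cup with a flared foot, 32 mm across the foot (foot wall 9 mm high), 26 mm across above, 24 mm tall, 13 to 22 g. Starts upright on the shelf board, hollow side up, behind the front edge. Origin: centre of the foot's underside; z up.
- canister: Stainless steel canister with flat lid and small black knob, 105 mm diameter, 150 mm tall, standing loose near one end of the board. Origin: centre of its underside. To be left alone.
- pen_pot: White ceramic pen pot with three pens, 80 mm diameter, 100 mm tall (pens to 140 mm), standing loose near the other end of the board. Origin: centre of its underside. To be left alone.
- tape_roll: Brown parcel-tape roll lying flat on the board behind the caps, 105 mm diameter, 76 mm hole, 48 mm tall. Origin: centre of its underside. To be left alone.
- tape_dispenser: Heavy black tape dispenser with a small brown roll, 150 x 58 mm, 71 mm tall, at the back of the board, roughly along the shelf's y. Origin: centre of its underside; x along its length towards the cutter. To be left alone.
Things that resemble listed ones, but are neither listed nor needed, are in the scene too. What is shaped like the cap1 but pink is not meant.

How it is judged:
On the way, in this order (a step that is already met when the one before it is completed fails the run):
1. all four caps lie in the bin while it is still tilted out (x of cap1 in the frame of bin_lip between -0.005 and 0.135 m and y of cap1 in the frame of bin_lip between -0.146 and 0.146 m and height (world z) of each of cap1, cap2, cap3, cap4 below 0.135 m and x of cap2 in the frame of bin_lip between -0.005 and 0.135 m and y of cap2 in the frame of bin_lip between -0.146 and 0.146 m and x of cap3 in the frame of bin_lip between -0.005 and 0.135 m and y of cap3 in the frame of bin_lip between -0.146 and 0.146 m and x of cap4 in the frame of bin_lip between -0.005 and 0.135 m and y of cap4 in the frame of bin_lip between -0.146 and 0.146 m and value of joint bin above 0.25 rad), for 0.2 s.
2. the bin is pushed shut with the caps in it (x of cap1 in the frame of bin_lip between -0.005 and 0.135 m and y of cap1 in the frame of bin_lip between -0.146 and 0.146 m and height (world z) of each of cap1, cap2, cap3, cap4 below 0.135 m and x of cap2 in the frame of bin_lip between -0.005 and 0.135 m and y of cap2 in the frame of bin_lip between -0.146 and 0.146 m and x of cap3 in the frame of bin_lip between -0.005 and 0.135 m and y of cap3 in the frame of bin_lip between -0.146 and 0.146 m and x of cap4 in the frame of bin_lip between -0.005 and 0.135 m and y of cap4 in the frame of bin_lip between -0.146 and 0.146 m and value of joint bin below 0.05 rad), for 0.2 s.
At the end, for the whole second after the job is handed in: The bin is shut (within 0.05 rad, about 8 mm at its upper edge), all four caps lie still inside it, and the canister, pen pot, tape roll and tape dispenser are within 20 mm of where they stood (all of step 2 and linear speed of each of cap1, cap2, cap3, cap4 below 0.05 m/s and distance of each of canister, pen_pot, tape_roll, tape_dispenser from where it was at the start of the episode below 0.02 m); the robot touches nothing.
It fails at once if a cap is lifted off the shelf (its underside more than 45 mm above the board) (height (world z) of any of cap1, cap2, cap3, cap4 above 0.228 m).
It fails at once if a cap is carried down towards the bin (touched by the fingers while over 45 mm below the board's upper face) ((height (world z) of cap1 below 0.138 m and contact force between the fingers and cap1 above 0.5 N) or (height (world z) of cap2 below 0.138 m and contact force between the fingers and cap2 above 0.5 N) or (height (world z) of cap3 below 0.138 m and contact force between the fingers and cap3 above 0.5 N) or (height (world z) of cap4 below 0.138 m and contact force between the fingers and cap4 above 0.5 N)).
It fails at once if the canister, pen pot, tape roll or tape dispenser is shifted more than 20 mm or tipped (distance of any of canister, pen_pot, tape_roll, tape_dispenser from where it was at the start of the episode above 0.02 m or angle between any of canister, pen_pot, tape_roll, tape_dispenser's own z axis and vertical above 0.25 rad).
It also fails if it takes over 72 s, if anything falls off the work surface, if the arm or the gripper's body presses on something with over 40 N, if the wrist force passes 120 N, or if a joint passes its speed limit or range.

## Robot

A 6-joint arm with a two-finger parallel gripper is mounted at the origin on the work surface. World frame = base frame: x ahead of the robot, y to its left, z up, the work surface at z = 0. Lengths are in m, angles in rad, forces in N, time in s.
With the tool pointing down it reaches from about 0.375 to 0.9 m from the base axis. Payload 3.1 kg.
Tool frame: the origin (TCP) lies between the finger pads; the fingertips stand 8 mm ahead of it and the grasp point (between the pads) lies 11 mm behind it; z points along the fingers, y is the line along which they close (so a half turn about z gives the same grasp; the last joint's range is limited). The gripper opens to 87 mm and grips with 3 to 60 N. Pads are 19 mm wide; open, the fingers measure 117 mm over their backs; the gripper's body (75 mm by 190 mm) begins 51 mm behind the grasp point.
Start: joints at [-1.409, 0.527, 1.433, -0, 1.181, -0.178], TCP at [0.209, -0.589, 0.231] pointing down, gripper open.
Joint ranges: [-3.08, 3.08], [-0.75, 2.2], [0.22, 2.44], [-1.43, 4.57], [0, 2.65], [-2.85, 2.85]. Speed limits (rad/s): [2.79, 2.79, 3.14, 3.14, 3.14, 3.14].

## Interface

Orientations are given as a unit quaternion [x, y, z, w].
In Python, from rig import robot gives the robot as it stands.
- The arm moves only by the tool move_arm, never from a script. Its argument "motion" is text: rows parted by semicolons, each of 5 numbers parted by spaces: the opening, from -1 (shut) to 1 (fully open), then the shift along the tool's x, y, z normalised to -1 to 1, where 1 is 0.2 m, then the turn about the tool's z normalised to -1 to 1, where 1 is pi rad. A call has 1 to 12 rows; each row is the pose to reach, as a shift and turn from the pose commanded when the call began, along the tool's axes at that moment, turning the shorter way round; what a row does not reach only later rows make up. A row lasts 1/12 s, in which the tool goes at most 41.7 mm and 7.16 degrees, less where a joint would pass 70% of its speed; a pose out of reach is approached as far as the arm can. A call with a number of a shift or a turn outside -1 to 1 is refused whole. A call with a gripper value outside its range is refused whole. The fingers move at their own pace and stop on an object; "newtons" is the grip in N (left out, the last holds). Time passes only in rows, so rows that repeat a pose let the fingers close. It gives the time, the measured TCP pose, the force, the opening and the grip force at its end, in the units of the state.
- robot.get_obs(): the state, without advancing time (a new reading comes with each control period).
- robot.camera(name): name is "scene" or "top" or "wrist"; returns (picture, depth): 400x640x3 uint8, red, green, blue; 400x640 float32, m along the optical axis (not along the pixel's ray), 0 where there is no reading.
- robot.camera_model(name): a dict with "mtx" (3x3 intrinsics, pixels), "position" and "attitude" of the camera in the world. Camera axes: x right, y down, z forward; pixel columns grow to the right and rows downward; lengths in m; the calibration is good to about 2 mm. The wrist camera is an equidistant fisheye: a pixel r from the principal point sees the ray r / f radians off the axis. A picture is of the moment at which its call begins: read the wrist's pose just before it. camera_model takes no time and is no camera call; for the wrist camera it gives the pose at the moment of the call.
- robot.hand_in(): hands the job in; it is judged then, once.
The state is a dict: "time": time; "q": joint angles; "joint_velocities": joint speeds; "joint_torque": joint torques, N m; "position": TCP position; "tool_rot": TCP orientation; "ft_force": force on the tool from outside, world axes, zero at the start; "moment": the same for the moment, N m; "grip_width": finger opening in m; "grip_force": force on a finger pad.
Only numpy, scipy, OpenCV 4.12 (cv2) and the standard library are available. Lean on these libraries where they do the work, as an engineer would, in place of code of your own. Each camera call takes 0.05 s, during which the arm holds its last target. There are 200 camera calls.

## Working session

There is one attempt and no reset: what is moved stays moved. The work goes in short steps, Python scripts to look and compute and a tool call to move; the robot and the scene stay as the last step left them, time stands still between calls to the robot, and variables do not carry over. Pictures are saved under pics/ and viewed, at most 10 in all, crops included, and the job is handed in when it is done.

Besides the shell and the picture viewer there is one more tool, called after ">>>" as a command line: name --argument value ..., lists and objects as JSON in quotes. move_arm: Moves the arm, as the interface text tells. Its arguments: {"type":"object","properties":{"motion":{"type":"string"},"newtons":{"type":"number"}},"required":["motion"]}

```bash
mkdir -p pics
cat > h.py <<'E'
import numpy as np, cv2
from rig import robot
from scipy.spatial.transform import Rotation as R
def cam(n):
    im,d=robot.camera(n); m=robot.camera_model(n); return im,d,m
def rot(m):
    a=np.array(m["attitude"],float); return a if a.shape==(3,3) else R.from_quat(a).as_matrix()
def ray(m,uv):
    uv=np.atleast_2d(uv).astype(float);K=np.array(m["mtx"])
    return np.c_[(uv[:,0]-K[0,2])/K[0,0],(uv[:,1]-K[1,2])/K[1,1],np.ones(len(uv))]@rot(m).T
def plane(m,uv,z):
    r=ray(m,uv);p=np.array(m["position"]);return p+r*((z-p[2])/r[:,2])[:,None]
def pt(m,d,uv):
    uv=np.atleast_2d(uv);return np.array(m["position"])+ray(m,uv)*d[uv[:,1].astype(int),uv[:,0].astype(int)][:,None]
E
python3 - <<'E'
from h import *
s=robot.get_obs();print({k:np.round(v,3) for k,v in s.items()})
for n in("scene","top"):
    im,d,m=cam(n);cv2.imwrite(f"pics/{n}.png",im[:,:,::-1]);np.savez(f"{n}.npz",im=im,d=d);print(n,m,rot(m))
E
```

```text
{'time': np.float64(0.0), 'q': array([-1.409,  0.528,  1.434, -0.   ,  1.181, -0.179]), 'joint_velocities': array([-0.001, -0.001,  0.   , -0.002, -0.001,  0.001]), 'joint_torque': array([ 1.0000e-03, -4.4003e+01, -1.7660e+01,  6.3000e-02,  5.8000e-02,
       -0.0000e+00]), 'position': array([ 0.209, -0.588,  0.23 ]), 'tool_rot': array([ 0.986,  0.17 ,  0.   , -0.001]), 'ft_force': array([ 0.67 ,  0.055, -0.185]), 'moment': array([ 0.034, -0.012, -0.045]), 'grip_force': np.float64(0.0), 'grip_width': np.float64(0.087)}
scene {'mtx': array([[398.39352482,   0.        , 318.68137591],
       [  0.        , 398.39352482, 199.22753856],
       [  0.        ,   0.        ,   1.        ]]), 'position': array([ 0.80672001, -0.35665726,  0.92173276]), 'attitude': array([ 0.92893505,  0.27798337, -0.07015455, -0.23427177])} [[ 8.35607168e-01  4.83586535e-01 -2.60585350e-01]
 [ 5.49327455e-01 -7.35683966e-01  3.96242918e-01]
 [-9.07243896e-05 -4.74250109e-01 -8.80390155e-01]]
top {'mtx': array([[444.34544772,   0.        , 319.6661568 ],
       [  0.        , 444.34544772, 198.46562448],
       [  0.        ,   0.        ,   1.        ]]), 'position': array([0.37113911, 0.03318322, 1.15063395]), 'attitude': array([ 0.7071281 , -0.70002636,  0.07847131, -0.06144271])} [[ 0.0076107  -0.98037363  0.19700157]
 [-0.99965959 -0.01237578 -0.02296825]
 [ 0.02495551 -0.1967597  -0.98013409]]
```

View pics/scene.png

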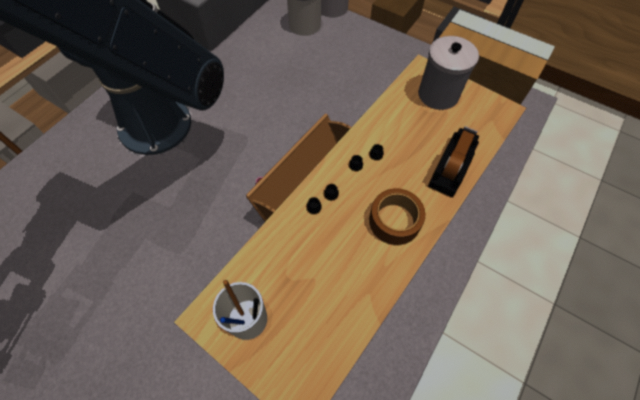

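View pics/top.png

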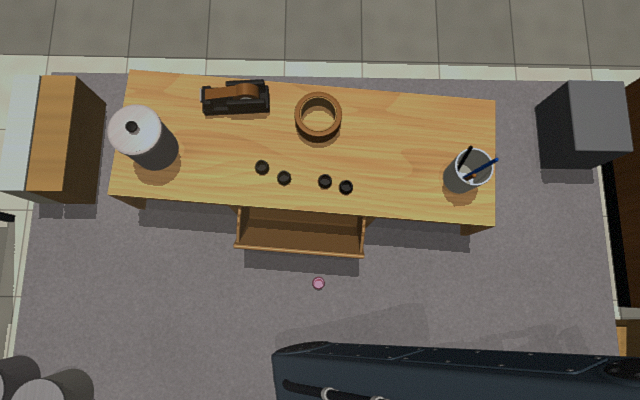

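The scene view shows four black caps at (313,205), (331,192), (356,163) and (376,152). In the top view they are at (262,167), (284,178), (325,182) and (346,187). The bin is open below them, between about (238,245) and (365,255).

Candidates that could be mistaken for a cap: the pink cap at top (318,283), which isn't meant; the dispenser's black parts at (235,98); and the canister knob at (132,127). I choose the four black cups on the board.

```bash
cat > meas.py <<'E'
from h import *
D=np.load("top.npz");im,d=D["im"],D["d"];m=robot.camera_model("top")
vv,uu=np.mgrid[:400,:640];P=pt(m,d,np.c_[uu.ravel(),vv.ravel()]).reshape(400,640,3)
hsv=cv2.cvtColor(im,cv2.COLOR_RGB2HSV)
top=(abs(P[...,2]-.183)<.006)&(d>0)&(hsv[...,1]>50)
# front edge: lowest board pixel per column
n,l,st,c=cv2.connectedComponentsWithStats(top.astype(np.uint8));top=l==1+np.argmax(st[1:,4])
E=[]
for u in range(115,490):
    v=np.where(top[:,u])[0]
    if len(v):E.append((u,v.max()+.5))
W=plane(m,E,.183)[:,:2].astype(np.float32)
vx,vy,x0,y0=cv2.fitLine(W,cv2.DIST_HUBER,0,.01,.001).ravel()
hull=cv2.minAreaRect(plane(m,np.argwhere(top)[:,::-1],.183)[:,:2].astype(np.float32));print("rect",hull)
box=cv2.boxPoints(hull);print(box.round(4))
ey=np.array([vx,vy]);ey*=np.sign(ey[1]);ex=np.array([ey[1],-ey[0]])
mid=np.array(hull[0]);o=np.array([x0,y0]);o=o+ey*((mid-o)@ey)
print("origin",o,"ex",ex,"yaw",np.arctan2(ex[1],ex[0]),"depth",(mid-o)@ex*2)
S=lambda p:np.c_[(p[:,:2]-o)@ex,(p[:,:2]-o)@ey,p[:,2]]
np.savez("shelf.npz",o=o,ex=ex,ey=ey)
def blobs(im,m,roi):
    g=(im.max(2)<60).astype(np.uint8);r=[]
    n,l,st,c=cv2.connectedComponentsWithStats(g)
    for i in range(1,n):
        if 60<st[i,4]<400 and roi[0]<c[i,0]<roi[2] and roi[1]<c[i,1]<roi[3]: r.append(c[i]);print(st[i,4],c[i].round(1))
    return np.array(r)
a=blobs(im,m,(240,150,370,205));print("top caps",S(plane(m,a,.195)).round(4),plane(m,a,.195).round(4))
D2=np.load("scene.npz");m2=robot.camera_model("scene")
b=blobs(D2["im"],m2,(295,140,400,220));print("scene caps",S(plane(m2,b,.195)).round(4))
# others: points above the board
hi=(P[...,2]>.205)&(d>0);Q=S(P.reshape(-1,3)).reshape(400,640,3)
hi&=(Q[...,0]>-.01)&(Q[...,0]<.31)&(abs(Q[...,1])<.44)
n,l,st,c=cv2.connectedComponentsWithStats(hi.astype(np.uint8))
for i in range(1,n):
    if st[i,4]>30:q=Q[l==i];print("obj",c[i].round(),st[i,4],q.min(0).round(3),q.max(0).round(3))
lip=(Q[...,0]<-.03)&(Q[...,0]>-.14)&(abs(Q[...,1])<.12)&(Q[...,2]>.12);q=Q[lip];print("lip",len(q),np.median(q,0),np.percentile(q,[5,95],axis=0))
E
python3 meas.py
python3 - <<'E'
import cv2
a=cv2.imread('pics/top.png')[140:300,220:380];cv2.imwrite('pics/c1.png',cv2.resize(a,(600,600)))
E
```

```text
rect ((0.68748539686203, 0.040862828493118286), (0.8580381870269775, 0.301811158657074), 85.9146499633789)
[[ 0.5064 -0.3763]
 [ 0.8074 -0.3978]
 [ 0.8686  0.458 ]
 [ 0.5675  0.4795]]
origin [0.53775911 0.05155626] ex [ 0.9974593 -0.0712384] yaw -0.07129879 depth 0.300215319426008
115 [261.9 167.4]
107 [283.8 177.7]
139 [324.6 181.3]
148 [345.7 187.1]
top caps [[ 0.0877  0.0945  0.195 ]
 [ 0.0683  0.0439  0.195 ]
 [ 0.0677 -0.0467  0.195 ]
 [ 0.0586 -0.0942  0.195 ]] [[ 6.319e-01  1.396e-01  1.950e-01]
 [ 6.090e-01  9.050e-02  1.950e-01]
 [ 6.020e-01  1.000e-04  1.950e-01]
 [ 5.895e-01 -4.660e-02  1.950e-01]]
159 [376.3 152.2]
161 [355.7 163. ]
171 [330.8 191.9]
175 [313.5 205.5]
scene caps [[ 0.0889  0.0943  0.195 ]
 [ 0.0691  0.0431  0.195 ]
 [ 0.0691 -0.0479  0.195 ]
 [ 0.0599 -0.0953  0.195 ]]
obj [235.  96.] 1904 [0.201 0.093 0.205] [0.278 0.245 0.258]
obj [318. 115.] 1118 [ 0.158 -0.071  0.205] [0.262 0.033 0.237]
obj [141. 136.] 3114 [0.06  0.284 0.205] [0.165 0.389 0.337]
obj [470. 169.] 1426 [ 0.064 -0.387  0.205] [ 0.143 -0.306  0.325]
obj [261. 165.] 41 [0.078 0.084 0.205] [0.102 0.109 0.21 ]
obj [283. 176.] 40 [0.057 0.032 0.205] [0.083 0.056 0.212]
obj [324. 179.] 43 [ 0.057 -0.058  0.206] [ 0.082 -0.034  0.211]
obj [346. 185.] 33 [ 0.049 -0.105  0.205] [ 0.072 -0.082  0.212]
lip 1034 [-0.07981662  0.00166333  0.14246286] [[-0.09027298 -0.10839124  0.12221167]
 [-0.06787403  0.10770506  0.15330744]]
```

View pics/c1.png

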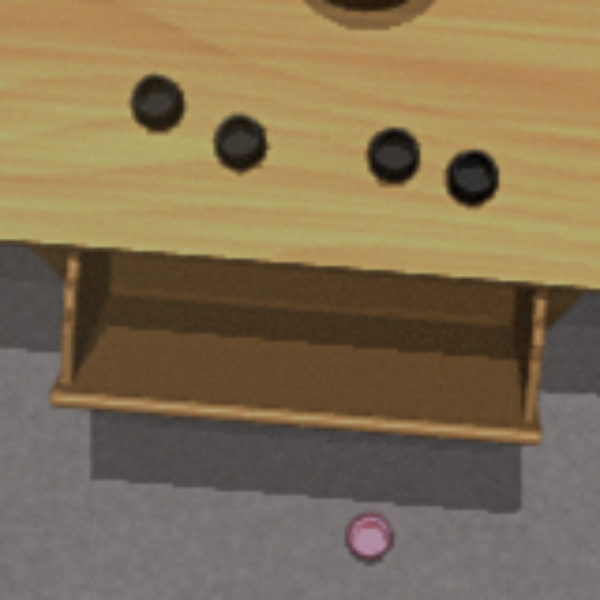

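The crop confirms four black cups on the board. The pink one is on the worktop in front of the bin and gets ignored. Both views agree to about 1.5 mm. Next I compute the approach.

```bash
cat > go.py <<'E'
import sys
from h import *
F=np.load("shelf.npz");o,ex,ey=F["o"],F["ex"],F["ey"]
def to(x,y,z,turn=None):
    s=robot.get_obs();Rt=R.from_quat(s["tool_rot"]).as_matrix()
    p=s["position"];q=p[:2]-o;print("t",round(float(s["time"]),2),"shelf tcp",round(q@ex,4),round(q@ey,4),round(p[2],4),"f",np.round(s["ft_force"],1),"q",np.round(s["q"],2))
    w=np.r_[o+x*ex+y*ey,z]-p
    yaw=np.arctan2(Rt[1,0],Rt[0,0]);t=np.arctan2(ex[1],ex[0])-yaw
    print("shift",np.round(Rt.T@w/.2,4),"turn",round(-t/np.pi,4))
to(*map(float,sys.argv[1:4]))
E
python3 go.py 0.105 -0.095 0.36
```

```text
t 0.1 shelf tcp -0.2825 -0.6617 0.2296 f [-0.1  0.2 -0.9] q [-1.41  0.53  1.43 -0.    1.18 -0.18]
shift [ 2.9106 -1.8215 -0.647 ] turn 0.1312
```

>>> move_arm --motion "-1 0.2 -0.1 -0.65 0; -1 0.4 -0.2 -0.65 0; -1 0.6 -0.3 -0.65 0; -1 0.8 -0.4 -0.65 0; -1 1 -0.55 -0.65 0; -1 1 -0.6 -0.65 0; -1 1 -0.6 -0.65 0" --newtons 10

```text
time: 0.68
position: [0.3583, -0.4069, 0.3608]
tool_rot: [0.986, 0.17, 0.0, -0.0]
ft_force: [1.0, -0.5, -0.1]
grip_width: 0.0483
grip_force: 0.0
```

>>> move_arm --motion "-1 0.2 -0.1 0 0; -1 0.4 -0.2 0 0; -1 0.6 -0.3 0 0; -1 0.8 -0.4 0 0; -1 1 -0.5 0 0; -1 1 -0.6 0 0; -1 1 -0.6 0 0"

```text
time: 1.27
position: [0.5066, -0.2232, 0.3599]
tool_rot: [0.985, 0.173, -0.0, -0.002]
ft_force: [-0.2, 0.1, -0.4]
grip_width: 0.0037
grip_force: 0.0
```

>>> move_arm --motion "-1 0.2 -0.1 0 0.03; -1 0.4 -0.2 0 0.06; -1 0.6 -0.4 0 0.1; -1 0.8 -0.5 0 0.13; -1 0.9 -0.6 0 0.13; -1 0.9 -0.6 0 0.13; -1 0.9 -0.6 0 0.13"

```text
time: 1.85
position: [0.6362, -0.0531, 0.3596]
tool_rot: [1.0, -0.031, -0.0, -0.0]
ft_force: [-0.4, -0.7, -0.5]
grip_width: 0.0004
grip_force: 0.0
```

```bash
python3 go.py 0.105 -0.095 0.197
```

```text
t 1.85 shelf tcp 0.1056 -0.0973 0.3596 f [-0.4 -0.7 -0.5] q [-0.26  0.44  1.22  0.    1.48  1.38]
shift [-0.0022 -0.011   0.8129] turn 0.0027
```

>>> move_arm --motion "-1 0 -0.012 0.2 0; -1 0 -0.012 0.4 0; -1 0 -0.012 0.6 0; -1 0 -0.012 0.72 0; -1 0 -0.012 0.77 0; -1 0 -0.012 0.81 0; -1 0 -0.012 0.81 0"

```text
time: 2.43
position: [0.6349, -0.0546, 0.1978]
tool_rot: [0.999, -0.034, -0.001, 0.0]
ft_force: [1.0, 0.2, 0.3]
grip_width: 0.0001
grip_force: 0.0
```

```bash
python3 go.py -0.004 -0.095 0.197
```

```text
t 2.43 shelf tcp 0.1044 -0.099 0.1978 f [1.  0.2 0.3] q [-0.26  0.58  1.43 -0.    1.13  1.38]
shift [-0.542  -0.0214  0.0048] turn 0.0008
```

>>> move_arm --motion "-1 -0.03 -0.02 0 0; -1 -0.08 -0.02 0 0; -1 -0.13 -0.02 0 0; -1 -0.18 -0.02 0 0; -1 -0.23 -0.02 0 0; -1 -0.28 -0.02 0 0; -1 -0.33 -0.02 0 0; -1 -0.38 -0.02 0 0; -1 -0.43 -0.02 0 0; -1 -0.48 -0.02 0 0; -1 -0.54 -0.02 0 0; -1 -0.54 -0.02 0 0"

```text
time: 3.43
position: [0.5253, -0.0416, 0.1992]
tool_rot: [0.999, -0.034, -0.001, -0.0]
ft_force: [-0.1, -0.6, 0.8]
grip_width: 0.0
grip_force: 0.0
```

```bash
python3 go.py 0.115 -0.047 0.26
cat > look.py <<'E'
import sys
from h import *
F=np.load("shelf.npz");o,ex,ey=F["o"],F["ex"],F["ey"]
im,d,m=cam("top");cv2.imwrite(f"pics/{sys.argv[1]}.png",cv2.resize(im[140:300,200:420][:,:,::-1],(770,560)))
vv,uu=np.mgrid[:400,:640];P=pt(m,d,np.c_[uu.ravel(),vv.ravel()]).reshape(400,640,3)
n,l,st,c=cv2.connectedComponentsWithStats((im.max(2)<60).astype(np.uint8))
for i in range(1,n):
    if 30<st[i,4]<500 and 225<c[i,0]<385 and 140<c[i,1]<300:
        p=np.median(P[l==i],0);a=plane(m,c[i],.195)[0]
        q=a[:2]-o;r=p[:2]-o;print(st[i,4],c[i].round(),"on board",q@ex.T.round(4),(q@ey).round(4),"depth-pt",(r@ex).round(3),(r@ey).round(3),p[2].round(3))
E
python3 look.py s1
```

```text
t 3.43 shelf tcp -0.0058 -0.0938 0.1992 f [-0.1 -0.6  0.8] q [-0.29  0.44  1.71 -0.    0.99  1.35]
shift [ 0.6042 -0.2319 -0.3052] turn 0.0012
100 [262. 167.] on board 0.08803364816896558 0.0942 depth-pt 0.086 0.093 0.196
98 [284. 178.] on board 0.06825295576437826 0.0438 depth-pt 0.066 0.043 0.197
78 [243. 221.] on board -0.036130894816832605 0.1217 depth-pt -0.02 0.138 0.105
```

View pics/s1.png

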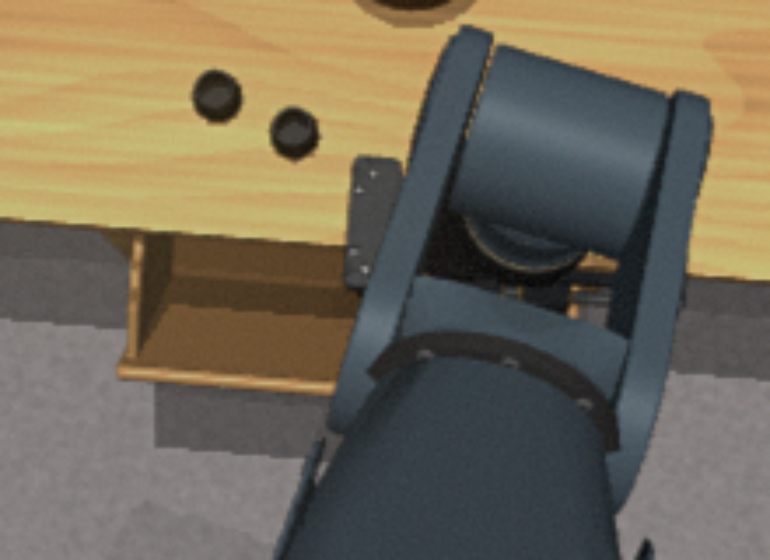

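Arm hides the bin; caps 1 and 2 untouched at (217,96) and (294,132). Going on to cap 3.

>>> move_arm --motion "-1 0 0 -0.15 0; -1 0.05 -0.02 -0.3 0; -1 0.2 -0.08 -0.3 0; -1 0.35 -0.14 -0.3 0; -1 0.5 -0.2 -0.3 0; -1 0.6 -0.23 -0.3 0; -1 0.6 -0.23 -0.3 0; -1 0.6 -0.23 -0.25 0; -1 0.6 -0.23 -0.12 0; -1 0.6 -0.23 -0.03 0; -1 0.6 -0.23 0.01 0; -1 0.6 -0.23 0.01 0"

```text
time: 4.48
position: [0.6479, -0.0044, 0.1935]
tool_rot: [0.999, -0.034, -0.004, -0.0]
ft_force: [0.1, 0.6, -0.5]
grip_width: 0.0005
grip_force: 0.0
```

```bash
python3 go.py -0.005 -0.047 0.197;python3 - <<'E'
from h import *
im,d,m=cam("scene");cv2.imwrite("pics/s2.png",cv2.resize(im[100:260,220:440][:,:,::-1],(770,560)))
E
```

```text
t 4.48 shelf tcp 0.1138 -0.048 0.1935 f [ 0.1  0.6 -0.5] q [-0.18  0.6   1.4  -0.    1.14  1.46]
shift [-0.5941 -0.0068 -0.0133] turn 0.001
```

View pics/s2.png

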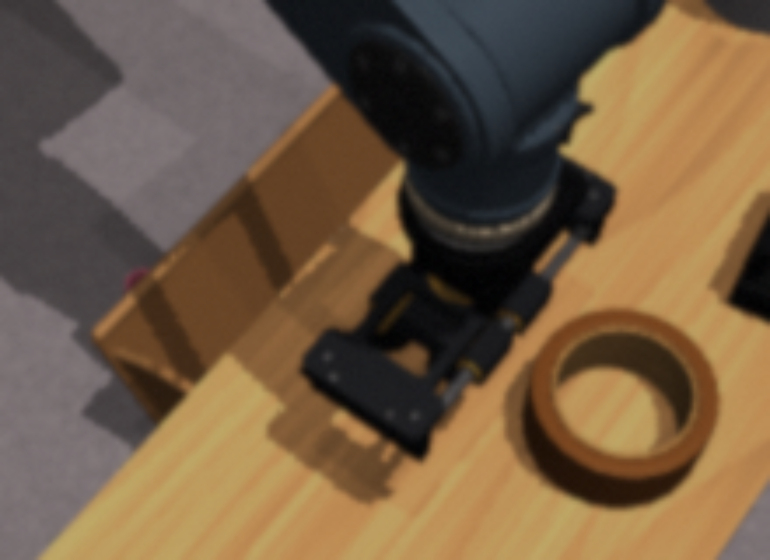

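The gripper body hides cap 4's old place at (325,367), and the tape roll is clear of it. I'll sweep cap 3, then verify.

>>> move_arm --motion "-1 -0.05 -0.005 -0.015 0; -1 -0.1 -0.005 -0.015 0; -1 -0.15 -0.005 -0.015 0; -1 -0.2 -0.005 -0.015 0; -1 -0.25 -0.005 -0.015 0; -1 -0.3 -0.005 -0.015 0; -1 -0.35 -0.005 -0.015 0; -1 -0.4 -0.005 -0.015 0; -1 -0.45 -0.005 -0.015 0; -1 -0.5 -0.005 -0.015 0; -1 -0.55 -0.005 -0.015 0; -1 -0.6 -0.005 -0.015 0"

```text
time: 5.53
position: [0.531, 0.0046, 0.2009]
tool_rot: [0.999, -0.034, 0.001, 0.0]
ft_force: [1.1, 0.1, 0.3]
grip_width: 0.0002
grip_force: 0.0
```

```bash
python3 go.py 0.113 0.0435 0.26
```

```text
t 5.53 shelf tcp -0.0034 -0.0473 0.2009 f [1.1 0.1 0.3] q [-0.2   0.44  1.7  -0.    1.    1.44]
shift [ 0.5844 -0.4519 -0.294 ] turn 0.0012
```

>>> move_arm --motion "-1 0 0 -0.15 0; -1 0.05 -0.05 -0.3 0; -1 0.2 -0.17 -0.3 0; -1 0.35 -0.28 -0.3 0; -1 0.5 -0.39 -0.3 0; -1 0.59 -0.45 -0.3 0; -1 0.59 -0.45 -0.3 0; -1 0.59 -0.45 -0.25 0; -1 0.59 -0.45 -0.12 0; -1 0.59 -0.45 -0.03 0; -1 0.59 -0.45 0.01 0; -1 0.59 -0.45 0.01 0"

```text
time: 6.53
position: [0.6516, 0.0858, 0.1945]
tool_rot: [0.999, -0.034, -0.004, 0.0]
ft_force: [-0.3, 0.0, 0.5]
grip_width: 0.0002
grip_force: 0.0
```

```bash
python3 go.py -0.005 0.0435 0.197; python3 look.py s3
```

```text
t 6.53 shelf tcp 0.1111 0.0423 0.1945 f [-0.3  0.   0.5] q [-0.04  0.61  1.38 -0.    1.16  1.6 ]
shift [-0.5804 -0.0078 -0.008 ] turn 0.0009
71 [294. 144.] on board 0.14671859104280532 0.0286 depth-pt 0.09 0.017 0.367
88 [318. 162.] on board 0.11113883614245319 -0.0279 depth-pt 0.079 -0.026 0.298
140 [320. 219.] on board -0.017277831807402326 -0.0431 depth-pt 0.008 -0.046 0.03
134 [339. 221.] on board -0.017732168319144228 -0.0838 depth-pt 0.008 -0.093 0.031
89 [359. 227.] on board -0.028156134384439275 -0.1293 depth-pt -0.012 -0.14 0.098
```

Both swept caps now show in the bin, at (320,219) and (339,221), z≈0.03.

>>> move_arm --motion "-1 -0.05 -0.005 -0.005 0; -1 -0.1 -0.005 -0.005 0; -1 -0.15 -0.005 -0.005 0; -1 -0.2 -0.005 -0.005 0; -1 -0.25 -0.005 -0.005 0; -1 -0.3 -0.005 -0.005 0; -1 -0.35 -0.005 -0.005 0; -1 -0.4 -0.005 -0.005 0; -1 -0.45 -0.005 -0.005 0; -1 -0.5 -0.005 -0.005 0; -1 -0.55 -0.005 -0.005 0; -1 -0.59 -0.005 -0.005 0"

```text
time: 7.58
position: [0.5359, 0.0956, 0.1987]
tool_rot: [0.999, -0.034, -0.0, -0.0]
ft_force: [-0.5, 0.5, -0.6]
grip_width: 0.0004
grip_force: 0.0
```

```bash
python3 go.py 0.132 0.0944 0.26
```

```text
t 7.58 shelf tcp -0.005 0.0438 0.1987 f [-0.5  0.5 -0.6] q [-0.03  0.46  1.67  0.    1.01  1.61]
shift [ 0.6857 -0.2507 -0.3066] turn 0.0012
```

>>> move_arm --motion "-1 0 0 -0.15 0; -1 0.05 -0.02 -0.3 0; -1 0.23 -0.09 -0.3 0; -1 0.41 -0.16 -0.3 0; -1 0.58 -0.22 -0.3 0; -1 0.69 -0.25 -0.3 0; -1 0.69 -0.25 -0.3 0; -1 0.69 -0.25 -0.25 0; -1 0.69 -0.25 -0.12 0; -1 0.69 -0.25 -0.03 0; -1 0.69 -0.25 0.005 0; -1 0.69 -0.25 0.005 0"

```text
time: 8.58
position: [0.6751, 0.1357, 0.1945]
tool_rot: [0.999, -0.034, -0.004, 0.0]
ft_force: [-0.3, -0.3, -0.8]
grip_width: 0.0003
grip_force: 0.0
```

```bash
python3 go.py -0.005 0.0944 0.197; python3 look.py s4
```

```text
t 8.58 shelf tcp 0.131 0.0937 0.1945 f [-0.3 -0.3 -0.8] q [ 0.04  0.66  1.29 -0.    1.21  1.68]
shift [-0.6801 -0.0057 -0.0075] turn 0.0011
54 [298. 154.] on board 0.12584419317704382 0.0177 depth-pt 0.096 0.012 0.292
137 [285. 216.] on board -0.017479069277326273 0.0339 depth-pt 0.008 0.044 0.031
138 [320. 219.] on board -0.01734634269640473 -0.0433 depth-pt 0.007 -0.046 0.032
133 [339. 221.] on board -0.01761481440890455 -0.0838 depth-pt 0.008 -0.093 0.031
85 [359. 227.] on board -0.027085148712484797 -0.1292 depth-pt -0.011 -0.14 0.096
```

>>> move_arm --motion "-1 -0.06 -0.005 -0.005 0; -1 -0.12 -0.005 -0.005 0; -1 -0.18 -0.005 -0.005 0; -1 -0.24 -0.005 -0.005 0; -1 -0.3 -0.005 -0.005 0; -1 -0.36 -0.005 -0.005 0; -1 -0.42 -0.005 -0.005 0; -1 -0.48 -0.005 -0.005 0; -1 -0.54 -0.005 -0.005 0; -1 -0.6 -0.005 -0.005 0; -1 -0.65 -0.005 -0.005 0; -1 -0.69 -0.005 -0.005 0"

```text
time: 9.63
position: [0.5403, 0.1465, 0.1999]
tool_rot: [0.999, -0.034, 0.001, -0.0]
ft_force: [0.1, -1.1, -1.0]
grip_width: 0.0007
grip_force: 0.0
```

```bash
python3 go.py -0.15 0.0 0.30
```

```text
t 9.63 shelf tcp -0.0042 0.0948 0.1999 f [ 0.1 -1.1 -1. ] q [0.07 0.48 1.63 0.   1.03 1.7 ]
shift [-0.7295  0.4714 -0.5021] turn 0.0012
```

>>> move_arm --motion "-1 0 0 -0.2 0; -1 -0.05 0.05 -0.35 0; -1 -0.2 0.15 -0.35 0; -1 -0.4 0.25 -0.35 0; -1 -0.55 0.35 -0.35 0; -1 -0.7 0.45 -0.35 0; -1 -0.73 0.47 -0.35 0; -1 -0.73 0.47 -0.35 0"

```text
time: 10.3
position: [0.3866, 0.0619, 0.2691]
tool_rot: [0.999, -0.035, 0.0, 0.0]
ft_force: [0.6, 0.2, -0.2]
grip_width: 0.0003
grip_force: 0.0
```

```bash
python3 go.py -0.15 0.0 0.145; python3 look.py s5
python3 - <<'E'
from h import *
F=np.load("shelf.npz");o,ex,ey=F["o"],F["ex"],F["ey"]
D=cam("scene");im,d,m=D;cv2.imwrite("pics/s5s.png",cv2.resize(im[100:260,220:440][:,:,::-1],(770,560)))
for n in ("top","scene"):
    im,d,m=cam(n) if n=="top" else D
    vv,uu=np.mgrid[:400,:640];P=pt(m,d,np.c_[uu.ravel(),vv.ravel()]);q=P[:,:2]-o;Q=np.c_[q@ex,q@ey,P[:,2]]
    for lo in(-.13,-.1,.0,.08,.1,.12):
        k=Q[(abs(Q[:,1]-lo-.01)<.012)&(Q[:,0]<-.03)&(Q[:,0]>-.14)&(Q[:,2]>.1)&(Q[:,2]<.17)]
        if len(k):print(n,lo,len(k),"top z",np.percentile(k[:,2],95).round(4),"min x",np.percentile(k[:,0],[3,10]).round(4))
E
```

```text
t 10.3 shelf tcp -0.1515 -0.0004 0.2691 f [ 0.6  0.2 -0.2] q [-0.13  0.15  1.93 -0.    1.07  1.51]
shift [ 0.0072 -0.0021  0.6207] turn 0.0005
168 [244. 219.] on board -0.030624019243839305 0.1214 depth-pt -0.013 0.138 0.094
141 [270. 215.] on board -0.01756468035483864 0.065 depth-pt 0.007 0.082 0.032
140 [285. 216.] on board -0.017385386667054213 0.0339 depth-pt 0.008 0.045 0.032
144 [320. 219.] on board -0.017551164103862045 -0.0431 depth-pt 0.008 -0.045 0.03
141 [339. 221.] on board -0.017943888431818388 -0.0839 depth-pt 0.008 -0.094 0.031
109 [359. 227.] on board -0.028127875819542125 -0.1289 depth-pt -0.012 -0.14 0.095
33 [319. 267.] on board -0.11926357821234781 -0.0481 depth-pt -0.136 -0.041 0.582
127 [332. 280.] on board -0.14583286933044584 -0.0795 depth-pt -0.156 -0.06 0.589
40 [344. 266.] on board -0.11396216025456696 -0.1031 depth-pt -0.123 -0.09 0.374
72 [341. 298.] on board -0.17964148482735762 -0.1009 depth-pt -0.178 -0.089 0.374
top -0.13 145 top z 0.1523 min x [-0.0902 -0.0883]
top -0.1 142 top z 0.1531 min x [-0.0901 -0.0878]
top 0.0 53 top z 0.1228 min x [-0.0685 -0.0671]
top 0.08 25 top z 0.1155 min x [-0.0637 -0.0628]
top 0.1 4 top z 0.1028 min x [-0.0553 -0.055 ]
top 0.12 180 top z 0.157 min x [-0.0898 -0.0848]
scene -0.13 216 top z 0.1513 min x [-0.0892 -0.086 ]
scene -0.1 228 top z 0.1515 min x [-0.0884 -0.0853]
scene 0.0 203 top z 0.1517 min x [-0.0896 -0.0859]
scene 0.08 183 top z 0.1514 min x [-0.0903 -0.0855]
scene 0.1 189 top z 0.1517 min x [-0.0907 -0.0854]
scene 0.12 335 top z 0.1542 min x [-0.088  -0.0825]
```

View pics/s5.png

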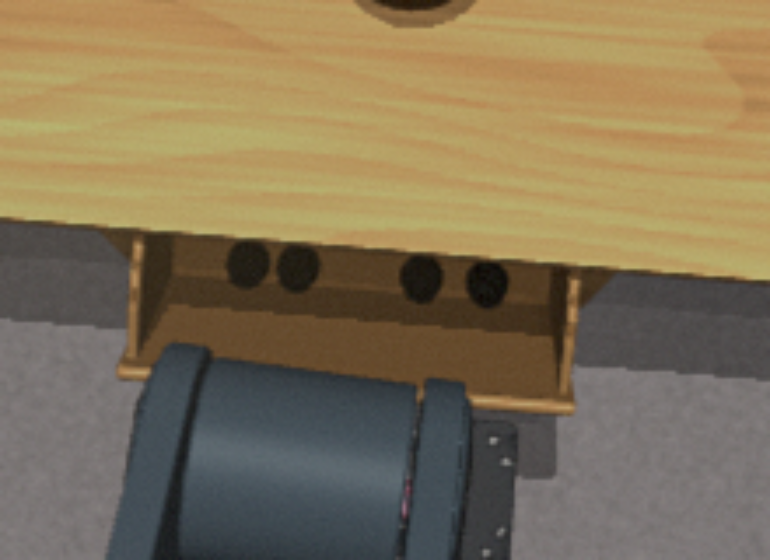

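All four caps lie in the bin, at (248,264), (298,268), (422,278) and (487,284). The lip is at x≈-0.09, z≈0.152. Now I lower in front of it and push.

>>> move_arm --motion "-1 0 0 0.15 0; -1 0 0 0.3 0; -1 0 0 0.45 0; -1 0 0 0.57 0; -1 0 0 0.62 0; -1 0 0 0.62 0"

```text
time: 10.95
position: [0.389, 0.0629, 0.1422]
tool_rot: [0.999, -0.033, -0.002, -0.0]
ft_force: [0.1, -0.3, -0.4]
grip_width: 0.0007
grip_force: 0.0
```

>>> move_arm --motion "-1 0.06 0 0 0; -1 0.13 0 0 0; -1 0.19 0 0 0; -1 0.24 0 0 0; -1 0.29 0 0 0; -1 0.34 0 0 0; -1 0.39 0 0 0; -1 0.44 0 0 0; -1 0.48 0 0 0; -1 0.52 0 0 0; -1 0.55 0 0 0; -1 0.58 0 0 0"

```text
time: 11.95
position: [0.5053, 0.0545, 0.1445]
tool_rot: [0.999, -0.034, 0.0, 0.0]
ft_force: [-1.8, 0.4, 0.7]
grip_width: 0.0002
grip_force: 0.5
```

```bash
python3 go.py -0.016 0.0 0.145
```

```text
t 11.95 shelf tcp -0.0326 0.0006 0.1445 f [-1.8  0.4  0.7] q [-0.11  0.5   1.81  0.    0.83  1.53]
shift [ 0.0829  0.0033 -0.0024] turn 0.0011
```

>>> move_arm --motion "-1 0.02 0 0 0; -1 0.04 0 0 0; -1 0.06 0 0 0; -1 0.075 0 0 0; -1 0.085 0 0 0; -1 0.085 0 0 0"

```text
time: 12.45
position: [0.5186, 0.0537, 0.1442]
tool_rot: [0.999, -0.034, -0.003, -0.0]
ft_force: [-5.0, -0.5, 3.7]
grip_width: 0.0005
grip_force: 2.8
```

```bash
python3 go.py -0.012 0.0 0.145
```

```text
t 12.45 shelf tcp -0.0193 0.0008 0.1442 f [-5.  -0.5  3.7] q [-0.11  0.52  1.77 -0.    0.86  1.53]
shift [ 0.0365  0.004  -0.0043] turn 0.0013
```

>>> move_arm --motion "-1 0.01 0 0 0; -1 0.02 0 0 0; -1 0.02 0 0 0; -1 0.02 0 0 0"

```text
time: 12.78
position: [0.5185, 0.0538, 0.1439]
tool_rot: [0.999, -0.033, -0.007, -0.0]
ft_force: [-12.1, -0.7, 8.0]
grip_width: 0.0004
grip_force: 6.0
```

```bash
python3 go.py -0.1 0.0 0.145
```

```text
t 12.78 shelf tcp -0.0193 0.0008 0.1439 f [-12.1  -0.7   8. ] q [-0.11  0.52  1.76 -0.    0.87  1.53]
shift [-4.033e-01  2.400e-03  4.000e-04] turn 0.0014
```

The force rises with no further motion, so the bin is at its stop. Retreating for a clear look.

>>> move_arm --motion "-1 -0.05 0 0 0; -1 -0.2 0 0 0; -1 -0.4 0 0 0; -1 -0.55 0 0 0; -1 -0.65 0 -0.1 0; -1 -0.65 0 -0.3 0; -1 -0.65 0 -0.5 0; -1 -0.65 0 -0.7 0; -1 -0.65 0 -0.9 0; -1 -0.65 0 -0.9 0; -1 -0.65 0 -0.9 0"

```text
time: 13.7
position: [0.3975, 0.0618, 0.327]
tool_rot: [0.999, -0.034, 0.004, 0.0]
ft_force: [-1.0, -0.1, -1.8]
grip_width: 0.0006
grip_force: 0.0
```

```bash
python3 go.py -0.1 0.0 0.145
python3 - <<'E'
from h import *
F=np.load("shelf.npz");o,ex,ey=F["o"],F["ex"],F["ey"]
for n in ("top","scene"):
    im,d,m=cam(n)
    cv2.imwrite(f"pics/f_{n}.png",im[:,:,::-1])
    vv,uu=np.mgrid[:400,:640];P=pt(m,d,np.c_[uu.ravel(),vv.ravel()]);q=P[:,:2]-o;Q=np.c_[q@ex,q@ey,P[:,2]]
    k=Q[(abs(Q[:,1])<.145)&(Q[:,0]<0)&(Q[:,0]>-.13)&(Q[:,2]>.1)&(Q[:,2]<.181)]
    print(n,len(k),k.min(0) if len(k) else "",np.median(k,0))
im=cv2.imread("pics/f_scene.png")
cv2.imwrite("pics/f.png",im)
E
```

```text
t 13.7 shelf tcp -0.1406 0.0002 0.327 f [-1.  -0.1 -1.8] q [-0.13  0.09  1.82  0.    1.23  1.51]
shift [0.1952 0.0015 0.9117] turn 0.0012
top 1066 [-0.00902086 -0.14476041  0.10000032] [-0.00632937  0.00125411  0.15701547]
scene 199 [-0.00864274 -0.14338398  0.17249212] [-0.00497237 -0.01503641  0.17611458]
```

View pics/f_top.png

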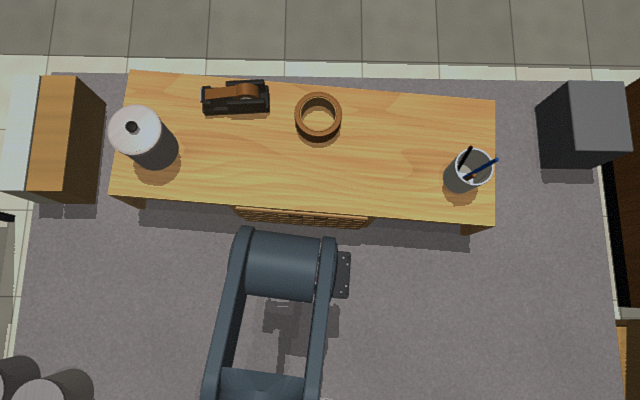

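The bin front is flush with the board at (300,215). The board is clear of caps, and the canister, pot, roll and dispenser haven't moved. The lip is at x≈-0.005, z≈0.176, which matches shut.

```bash
python3 -c "
from rig import robot
print(robot.hand_in())"
```

```text
the job is handed in; nothing more can be done
None
```

I swept all four black caps into the tilted bin, pushed the bin shut to its stop, left the other items where they stood, and handed the job in at about 14 s; the hand-in returned no verdict.

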